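# Load a power module into the spring-contact test clamp

### The job

Load the black power module into the test clamp on the bench: lay it terminals up into the black nest so that it drops in onto the spring contacts, easing it in by feel because its ceramic base cracks if it is forced against the nest. Then swing the lid over and press its rubber thumb pad gently down until the front hook snaps over the lid's pin, so that the lid stays shut and holds the module fully home by itself. Leave the capacitor and the relay that stand beside it where they are.

Things in the scene. Friction and masses are not known exactly. Their poses are not given: they have to be found in the camera images.
- module_centre (a point): Centre of the power module: loose black block with a metal base and three screw terminals in a row on top, 34 x 62 x 22 mm (29 over the terminals), 0.14 to 0.23 kg. 11 mm above its underside; x across its 34 mm width, y along its length, z up. It lies flat at one of three places left of the clamp. Grip it across the width by its upper 12 mm. Either way round fits the nest.
- fixture_centre (a point): Test clamp fixed to the bench, aluminium block 170 x 92 x 20 mm. Centre of the block's top face, 20 mm above the bench; z up, +x towards the lid's hinge at the back, -x towards the hook at the front, y along the hinge. The module's length lies along this x in the nest.
- nest_mouth (a point): Nominal centre of the pocket's mouth: top face of the black nest plate (92 x 70 mm), 16 mm above the fixture centre. Pocket 63.6 mm along x, 35.6 along y (0.8 mm play a side), 45 degree lead-in 4.5 mm wide and deep all round. The plate is set by hand in slots and screwed tight: the true pocket is parallel but up to 4 mm off along x and along y, which no reading shows; find it by feel.
- probe_bed (a point): Top of the spring bed of contact probes in the pocket, as it stands unloaded: 9 mm above the fixture centre, 7 mm below the nest plate's top. It yields straight down: 4 N to start, 2 N more per mm, 7 mm at most. A module dropped in rests here with its underside; fully home it is about 6 mm lower. The ceramic base cracks if the module is pressed against the nest plate with over 15 N.
- lid (a joint): Lid angle: 0 shut, grows as it opens, starts at 1.7 to 1.95, a little past upright. A stiff hinge: it stays where left, 1 N at the thumb pad moves it. It meets a module lying in the nest at about 0.1; from there it takes up to 16 N on the thumb pad. The hook snaps over near 0.0, hard stop near -0.02. Latched it reads 0.004; let go unlatched it springs up to about 0.1.
- lid_hinge (a point): Middle of the lid's hinge axis, 66 mm behind and 40 mm above the fixture centre; axes turn with the lid, and are the clamp's when it is shut. The lid is a plate 62 mm wide, 8 mm thick (4 each side of this axis), 130 mm long from the hinge, 140 with its catch pin; pressing ribs stand 11 mm out of its inner face, 44 to 88 mm from the hinge.
- lid_thumb (a point): Middle of the outer face of the lid's rubber thumb pad (24 x 44 mm), 115 mm from the hinge; lid shut: 49 mm in front of and 46 mm above the fixture centre. Press here; over 30 N bends the lid. Axes as the lid's. Keep off the spring hook (20 mm wide), which begins 19 mm further to the front, its top 61 mm above the fixture centre.
- lid_back (a point): Point on the lid's outer face near its free end, 124 mm from the hinge: a place to push the open lid over from behind. Axes as the lid's: z points out of the lid's outer face (up when shut, backwards when open).
- capacitor_centre (a point): Middle of a dark blue can capacitor, 35 mm across, 67 mm tall, standing at one of the three places; to be left alone.
- relay_centre (a point): Middle of a relay cube, 22 x 29 x 38 mm, standing at one of the three places; to be left alone.

How it is judged (in metres and radians):
On the way:
1. the module has dropped into the nest and rests on the spring contacts, let go, the lid still open (z of module in the frame of fixture_centre below 0.0105 m and horizontal distance between module and fixture_centre below 0.0085 m and angle between the y axis of module and the x axis of fixture_centre, either way round below 0.06 rad and angle between module's own z axis and vertical below 0.08 rad and contact force between the fingers and module below 0.1 N and value of joint lid above 0.5 rad), for 0.2 s.
At the end, for the whole second after the job is handed in: Hands off, the lid stays latched (below 0.025 rad); the module is at rest in the nest, fully home (underside less than 4.5 mm above the block's top, centre within 8.5 mm of the clamp's), level within 0.05 rad and along the clamp within 0.06 rad (value of joint lid below 0.025 rad and z of module in the frame of fixture_centre below 0.0045 m and horizontal distance between module and fixture_centre below 0.0085 m and angle between module's own z axis and vertical below 0.05 rad and angle between the y axis of module and the x axis of fixture_centre, either way round below 0.06 rad and linear speed of module below 0.01 m/s); the robot touches nothing.
It fails at once if the module is forced against the nest plate with more than 15 N (contact force between module and nest above 15 N).
It fails at once if the robot presses the lid with more than 30 N (contact force between the arm and lid above 30 N).
It fails at once if the capacitor or the relay is moved by more than 30 mm (distance of any of capacitor_centre, relay_centre from where it was at the start of the episode above 0.03 m).
It also fails if it takes over 72 s, if anything falls off the work surface, if the arm or the gripper's body presses on something with over 40 N, if the wrist force passes 120 N, or if a joint passes its speed limit or range.

### The arm

A 6-joint arm with a two-finger parallel gripper is mounted at the origin on a cart in front of the work surface, level with it; the furniture and walls round the work are solid. World frame = base frame: x ahead of the robot, y to its left, z up, the work surface at z = 0. Lengths are in mm, angles in rad, forces in N, time in s.
With the tool pointing down it reaches from about 350 to 975 mm from the base axis. Payload 7.1 kg.
Tool frame: the origin (TCP) lies at the centre of the arm's flange, where the gripper is bolted on; the fingertips stand 182 mm ahead of it and the grasp point (between the pads) lies 163 mm ahead of it; z points along the fingers, y is the line along which they close (so a half turn about z gives the same grasp; the last joint's range is limited). The gripper opens to 88 mm and grips with 3 to 60 N. Pads are 20 mm wide; open, the fingers measure 115 mm over their backs; the gripper's body (75 mm by 178 mm) begins 61 mm behind the grasp point.
Start: joints at [-1.225, 0.423, 1.63, -0, 1.089, -0.019], TCP at [222.993, -583.85, 404.675] pointing down, gripper open.
Joint ranges: [-3, 3], [-0.9, 2.11], [0.09, 2.58], [-1.31, 4.45], [0.11, 2.69], [-2.54, 2.54]. Speed limits (rad/s): [2.39, 2.39, 3.01, 3.14, 3.14, 3.14].

### API

Orientations are given as a rotation vector (axis times angle).
In Python, from workcell import readout, get_image, ctrl gives the robot as it stands.
- The arm moves only by the tool step_arm, never from a script. Its argument "targets" is a list that holds one entry, the list of rows, each a list of 7 numbers: the shift along the world's x, y, z as a fraction of full scale, then the turn, a rotation vector about the world's x, y, z as a fraction of full scale, then the opening, from 0 (shut) to 1 (fully open). In form: [[[dx, dy, dz, wx, wy, wz, claw], ...]]. A call has exactly 5 rows; each row shifts and turns the commanded pose from where the row before left it; what a row does not reach is not made up. Full scale, the value 1, is 0.05 m for a shift and 4 degrees for a turn. A row lasts 1/8 s, in which the tool goes at most 62.5 mm and 10.7 degrees, less where a joint would pass 70% of its speed; a pose out of reach is approached as far as the arm can. A call with a number of a shift or a turn outside -1 to 1 is refused whole. A call with a gripper value outside its range is refused whole. The fingers move at their own pace and stop on an object; the grip force is fixed at half the most. Time passes only in rows, so rows that do not move let the fingers close, or fill a call up. It gives the time, the measured TCP pose, the force, the opening and the grip force at its end, in the units of the state.
- readout.get_obs(): the state, without advancing time (a new reading comes with each control period).
- get_image(name): name is "scene" or "top" or "wrist"; returns a dict with "pixels" (400x640x3 uint8, red, green, blue), "intrinsics" (3x3 intrinsics, pixels), "extrinsics" (4x4, takes a point from world to camera coordinates). Camera axes: x right, y down, z forward; pixel columns grow to the right and rows downward; lengths in mm; the calibration is good to about 2 mm. A picture is of the moment at which its call begins. There is no depth.
- ctrl.close_job(): hands the job in; it is judged then, once.
The state is a dict: "t": time; "qpos": joint angles; "qvel": joint speeds; "joint_torque": joint torques, N m; "ee_pos": TCP position; "orientation": TCP orientation; "ft_force": force on the tool from outside, world axes, zero at the start; "moment": the same for the moment, N m; "width": finger opening in mm; "grasp_force": force on a finger pad.
Only numpy, scipy, OpenCV 4.12 (cv2) and the standard library are available. Lean on these libraries where they do the work, as an engineer would, in place of code of your own. Each camera call takes 0.05 s, during which the arm holds its last target. There are 200 camera calls.

## Working session

There is one attempt and no reset: what is moved stays moved. The work goes in short steps, Python scripts to look and compute and a tool call to move; the robot and the scene stay as the last step left them, time stands still between calls to the robot, and variables do not carry over. Pictures are saved under pics/ and viewed, at most 10 in all, crops included, and the job is handed in when it is done.

Besides the shell and the picture viewer there is one more tool, called after "Call:" as name(argument=value, ...) on one line, values as JSON. step_arm: Moves the arm, as the interface text tells. Shift numbers are shares of 0.05 m and turn numbers shares of 4 degrees, none past 1 either way. Its arguments: {"type":"object","properties":{"targets":{"type":"array"}},"required":["targets"]}

```bash
mkdir -p pics; ls; python3 - <<'E'
from workcell import readout,get_image
import cv2,numpy as np
for n in("scene","top"):
    d=get_image(n);cv2.imwrite(f"pics/{n}0.png",d["pixels"][:,:,::-1])
    print(n,np.round(d["intrinsics"],1).tolist(),np.round(d["extrinsics"],4).tolist())
o=readout.get_obs();print({k:np.round(v,3).tolist() for k,v in o.items()})
E
```

```text
pics
scene [[507.2, 0.0, 318.0], [0.0, 507.2, 197.2], [0.0, 0.0, 1.0]] [[-0.8416, -0.5394, -0.0252, 541.0272], [-0.1667, 0.3038, -0.938, 130.0031], [0.5137, -0.7853, -0.3456, 758.074], [0.0, 0.0, 0.0, 1.0]]
top [[485.2, 0.0, 315.7], [0.0, 485.2, 204.3], [0.0, 0.0, 1.0]] [[0.0173, -0.9998, 0.0081, 179.7968], [-0.9977, -0.0178, -0.066, 528.2095], [0.0661, -0.0069, -0.9978, 894.8989], [0.0, 0.0, 0.0, 1.0]]
{'t': 0.1, 'qpos': [-1.225, 0.424, 1.631, 0.0, 1.089, -0.019], 'qvel': [0.001, -0.002, -0.002, -0.0, 0.0, -0.0], 'joint_torque': [-0.0, -54.561, -27.432, 0.064, 0.019, -0.0], 'ee_pos': [222.907, -583.634, 404.001], 'orientation': [-3.088, -0.57, 0.0], 'ft_force': [0.578, 0.224, -0.297], 'moment': [0.022, -0.045, -0.034], 'grasp_force': 0.0, 'width': 87.923}
```

View pics/top0.png

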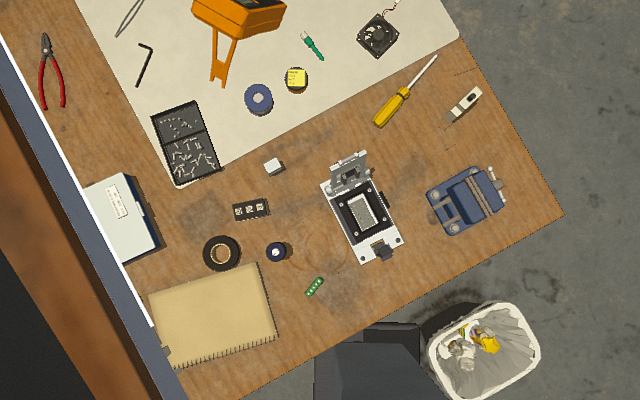

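View pics/scene0.png

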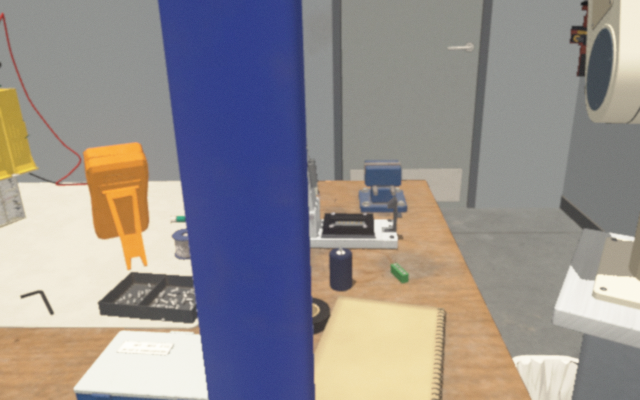

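Top view: module at about (250,209), clamp about (362,222) with the hinge towards the upper left, relay (273,166), capacitor (276,252). I'll enlarge the region.

```bash
python3 - <<'E'
import cv2
i=cv2.imread("pics/top0.png")[140:275,220:420]
cv2.imwrite("pics/c1.png",cv2.resize(i,None,fx=4,fy=4,interpolation=cv2.INTER_CUBIC))
E
```

```text
(no output)
```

View pics/c1.png

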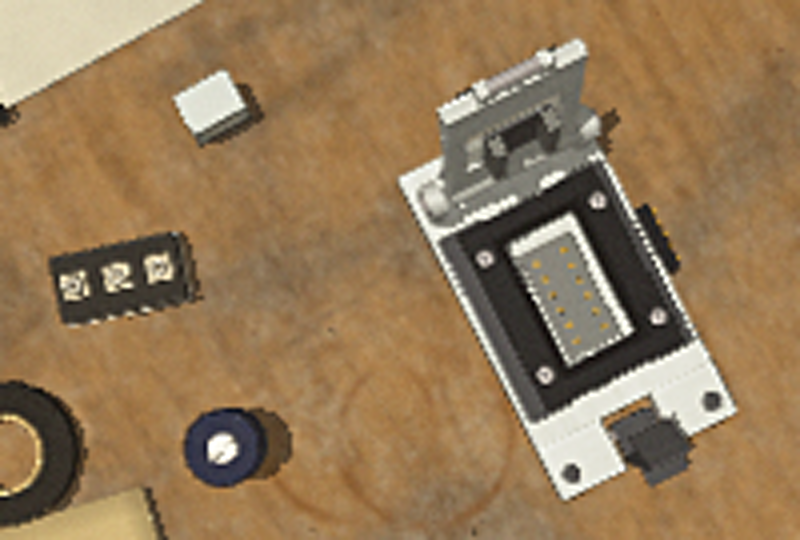

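The crop shows clamp top-face corners at (565,498), (737,410), (400,178), and the module's top face with terminals at (74,285), (117,276), (159,267).

```bash
cat > h.py <<'E'
import numpy as np,cv2
from scipy.optimize import least_squares
from scipy.spatial.transform import Rotation as R
from workcell import readout,get_image
def proj(P,K,E):
    c=(E[:3,:3]@np.atleast_2d(P).T).T+E[:3,3]; return (c[:,:2]/c[:,2:])@np.diag([K[0,0],K[1,1]])+K[:2,2]
def fit(loc,px,K,E,g):  # planar pose x,y,th from local pts (z = world height)
    loc=np.array(loc,float);px=np.array(px,float)
    def w(p):
        c,s=np.cos(p[2]),np.sin(p[2]);return np.c_[p[0]+c*loc[:,0]-s*loc[:,1],p[1]+s*loc[:,0]+c*loc[:,1],loc[:,2]]
    r=least_squares(lambda p:(proj(w(p),K,E)-px).ravel(),g,x_scale=[10,10,.1]);return r.x,np.round(r.fun,1)
def unproj(px,z,K,E):
    d=E[:3,:3].T@np.linalg.solve(K,[*px,1]);c=-E[:3,:3].T@E[:3,3];return c+d*(z-c[2])/d[2]
def obs():
    o=readout.get_obs();return {k:np.round(o[k],2).tolist() for k in('t','ee_pos','orientation','ft_force','moment','width','grasp_force')}
E
python3 - <<'E'
from h import *
d=get_image("top");K,E=d["intrinsics"],d["extrinsics"]
f=lambda L:np.array(L)/4+[220,140]-.375*0
u=unproj(f([560,300]),20,K,E);print(u)
print(fit([[-85,46,20],[-85,-46,20],[85,46,20]],f([[565,498],[737,410],[400,178]]),K,E,[*u[:2],.5]))
m=unproj(f([117,276]),29,K,E);a=unproj(f([74,285]),29,K,E);b=unproj(f([159,267]),29,K,E)
print("mod",m,a,b,np.arctan2(*(b-a)[1::-1]))
print(fit([[17,31,22],[-17,31,22],[17,-31,22],[-17,-31,22]],f([[50,258],[65,322],[180,235],[190,300]]),K,E,[m[0],m[1],0.2]))
print("cap",unproj(f([224,447]),67,K,E),"relay",unproj(f([212,101]),38,K,E))
for p in [[508,243],[572,212],[634,328],[572,362]]: print(unproj(f(p),36,K,E))
E
```

```text
[506.24749279 105.8798009   20.        ]
(array([5.09846812e+02, 1.02064474e+02, 4.88603271e-01]), array([-0.1,  0.6,  0.6,  0. , -0.5, -0.6]))
mod [513.32665903 311.93727309  29.        ] [508.80807971 331.68398513  29.        ] [517.84140194 292.63370618  29.        ] -1.3434694745872922
(array([5.12487729e+02, 3.10816875e+02, 1.98329012e-01]), array([-0.1, -0.8, -0.8,  1.1,  0.1, -1. ,  0.8,  0.6]))
cap [436.66592597 257.92647207  67.        ] relay [594.36419422 269.16573705  38.        ]
[531.34282601 131.70121389  36.        ]
[546.19346186 102.38275673  36.        ]
[493.24971905  73.31730412  36.        ]
[477.16591446 101.63354814  36.        ]
```

Call:
step_arm(targets=[[[0.38, 0.9, 0.2, 0, 0, 0.12, 1], [0.38, 0.9, 0.1, 0, 0, 0.12, 1], [0.38, 0.9, 0, 0, 0, 0.12, 1], [0.38, 0.9, 0, 0, 0, 0.12, 1], [0.38, 0.9, 0, 0, 0, 0.12, 1]]])

```text
t: 0.78
ee_pos: [318.3, -357.3, 419.6]
orientation: [-3.077, -0.634, -0.0]
ft_force: [0.3, 0.1, 0.2]
width: 87.9
grasp_force: 0.0
```

Call:
step_arm(targets=[[[0.38, 0.9, 0, 0, 0, 0.12, 1], [0.38, 0.9, 0, 0, 0, 0.12, 1], [0.38, 0.9, 0, 0, 0, 0.12, 1], [0.38, 0.9, 0, 0, 0, 0.12, 1], [0.38, 0.9, 0, 0, 0, 0.12, 1]]])

```text
t: 1.4
ee_pos: [413.3, -132.3, 419.7]
orientation: [3.063, 0.699, 0.0]
ft_force: [0.0, -0.8, -0.8]
width: 87.7
grasp_force: 0.0
```

Call:
step_arm(targets=[[[0.38, 0.9, 0, 0, 0, 0.12, 1], [0.38, 0.9, 0, 0, 0, 0.12, 1], [0.38, 0.9, 0, 0, 0, 0.12, 1], [0, 0, 0, 0, 0, 0, 1], [0, 0, 0, 0, 0, 0, 1]]])

```text
t: 2.02
ee_pos: [469.6, 1.0, 419.4]
orientation: [3.054, 0.738, -0.002]
ft_force: [0.7, 0.5, 1.1]
width: 87.8
grasp_force: 0.0
```

```bash
python3 - <<'E'
from h import *
d=get_image("wrist");cv2.imwrite("pics/w1.png",d["pixels"][:,:,::-1]);print(d["intrinsics"].round(1).tolist(),d["extrinsics"].round(3).tolist());print(obs())
np.savez("w1.npz",K=d["intrinsics"],E=d["extrinsics"])
E
```

```text
[[318.4, 0.0, 318.8], [0.0, 318.4, 199.3], [0.0, 0.0, 1.0]] [[0.457, -0.889, -0.001, -214.482], [-0.849, -0.437, 0.296, 358.408], [-0.263, -0.135, -0.955, 530.357], [0.0, 0.0, 0.0, 1.0]]
{'t': 2.08, 'ee_pos': [469.52, 0.55, 419.43], 'orientation': [3.05, 0.74, -0.0], 'ft_force': [-0.04, -0.74, -0.14], 'moment': [-0.0, -0.05, -0.0], 'width': 87.77, 'grasp_force': 0.0}
```

View pics/w1.png

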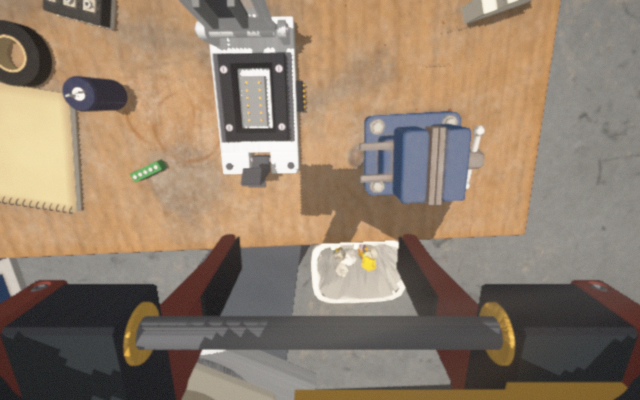

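The wrist view shows the clamp upright at (215-300, 15-185), pocket around (256,99); a blue vise sits to its right, capacitor at (95,93). Enlarging the clamp.

```bash
python3 - <<'E'
import cv2
i=cv2.imread("pics/w1.png")[40:185,205:315]
cv2.imwrite("pics/c2.png",cv2.resize(i[:100],None,fx=6,fy=6,interpolation=cv2.INTER_CUBIC))
cv2.imwrite("pics/c2.png",cv2.resize(i,None,fx=4.1,fy=4.1,interpolation=cv2.INTER_CUBIC)) if 0 else None
i=cv2.imread("pics/w1.png")[36:182,205:315]
cv2.imwrite("pics/c2.png",cv2.resize(i,None,fx=4,fy=4,interpolation=cv2.INTER_CUBIC))
E
```

```text
(no output)
```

View pics/c2.png

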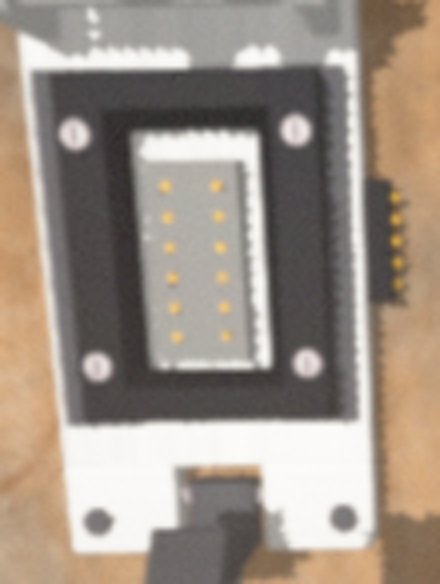

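```bash
python3 - <<'E'
from h import *
d=np.load("w1.npz");K,E=d["K"],d["E"]
f=lambda L:np.array(L)/4+[205,36]-.4
fx=fit([[-85,46,20],[-85,-46,20],[85,-46,20]],np.r_[f([[73,550],[373,547]]),[[295,17]]],K,E,[510,102,.49]);print(fx)
pl=fit([[46,35,36],[46,-35,36],[-46,35,36],[-46,-35,36]],f([[50,70],[322,68],[84,422],[343,420]]),K,E,[510,102,.49]);print("plate",pl)
a,b=31.8,17.8
i=fit([[a,b,31.5],[a,-b,31.5],[-a,b,31.5],[-a,-b,31.5]],f([[131,130],[262,130],[152,369],[273,368]]),K,E,[510,102,.49]);print("in",i)
a,b=36.3,22.3
o=fit([[a,b,36],[a,-b,36],[-a,b,36],[-a,-b,36]],f([[104,110],[268,110],[127,385],[286,383]]),K,E,[510,102,.49]);print("out",o)
c=f([[75,133],[296,130],[97,367],[308,364]]).mean(0);print("screws",unproj(c,37,K,E))
E
```

```text
(array([5.09991475e+02, 1.01250123e+02, 4.74785523e-01]), array([-0.2,  0. ,  0.2,  0.8, -0. , -0.6]))
plate (array([5.12032367e+02, 1.00887685e+02, 4.90411789e-01]), array([ 0.9,  0.1, -0.4, -0.6,  1.3,  0.5, -1.8,  0. ]))
in (array([5.12068774e+02, 1.00477721e+02, 4.84516159e-01]), array([-0.1, -0.2,  0.2, -0.5, -0.6,  0.4,  0.5,  0.4]))
out (array([5.11672616e+02, 1.01806902e+02, 4.88797813e-01]), array([-0.5, -0.3,  0.6, -0.9, -0. ,  0.7, -0.2,  0.7]))
screws [512.15339037 102.55214562  37.        ]
```

Call:
step_arm(targets=[[[0.04, 0.31, 0, 0, 0, 0.94, 1], [0.04, 0.31, 0, 0, 0, 0.94, 1], [0.04, 0.31, 0, 0, 0, 0.94, 1], [0.04, 0.31, 0, 0, 0, 0.94, 1], [0.04, 0.31, 0, 0, 0, 0.94, 1]]])

```text
t: 2.7
ee_pos: [480.1, 79.9, 419.7]
orientation: [-2.889, -1.233, 0.0]
ft_force: [0.4, -0.1, 0.5]
width: 87.7
grasp_force: 0.0
```

Call:
step_arm(targets=[[[0.05, 0.31, 0, 0, 0, 0.94, 1], [0.04, 0.31, 0, 0, 0, 0.94, 1], [0.04, 0.31, 0, 0, 0, 0.94, 1], [0.04, 0.31, 0, 0, 0, 0.94, 1], [0.04, 0.31, 0, 0, 0, 0.94, 1]]])

```text
t: 3.32
ee_pos: [490.6, 157.2, 419.7]
orientation: [-2.65, -1.688, -0.0]
ft_force: [0.1, 0.6, -0.0]
width: 87.9
grasp_force: 0.0
```

Call:
step_arm(targets=[[[0.05, 0.32, 0, 0, 0, 0.94, 1], [0.05, 0.31, 0, 0, 0, 0.94, 1], [0.05, 0.31, 0, 0, 0, 0.94, 1], [0.05, 0.31, 0, 0, 0, 0.94, 1], [0.05, 0.31, 0, 0, 0, 0.94, 1]]])

```text
t: 3.95
ee_pos: [503.1, 235.2, 419.6]
orientation: [2.339, 2.098, -0.0]
ft_force: [0.1, -0.5, -0.0]
width: 87.7
grasp_force: 0.0
```

Call:
step_arm(targets=[[[0.05, 0.32, -0.6, 0, 0, 0.94, 1], [0.05, 0.31, -0.6, 0, 0, 0.94, 1], [0.05, 0.31, -0.6, 0, 0, 0.94, 1], [0.05, 0.31, -0.5, 0, 0, 0.94, 1], [0, 0, -0.2, 0, 0, 0.94, 1]]])

```text
t: 4.58
ee_pos: [512.6, 298.0, 292.8]
orientation: [-1.963, -2.452, 0.003]
ft_force: [-0.4, 0.2, 0.2]
width: 87.8
grasp_force: 0.0
```

Call:
step_arm(targets=[[[0, 0, 0, 0, 0, 0, 1], [0, 0, 0, 0, 0, 0, 1], [0, 0, 0, 0, 0, 0, 1], [0, 0, 0, 0, 0, 0, 1], [0, 0, 0, 0, 0, 0, 1]]])

```text
t: 5.2
ee_pos: [513.1, 296.6, 295.0]
orientation: [1.97, 2.447, 0.001]
ft_force: [-0.6, -0.8, -0.4]
width: 87.8
grasp_force: 0.0
```

```bash
python3 - <<'E'
from h import *
d=get_image("wrist");cv2.imwrite("pics/w2.png",d["pixels"][:,:,::-1]);print(obs())
np.savez("w2.npz",K=d["intrinsics"],E=d["extrinsics"])
E
```

```text
{'t': 5.25, 'ee_pos': [513.05, 296.58, 294.93], 'orientation': [1.97, 2.45, 0.0], 'ft_force': [-0.79, -0.48, 0.39], 'moment': [-0.06, -0.14, 0.02], 'width': 87.8, 'grasp_force': 0.0}
```

View pics/w2.png

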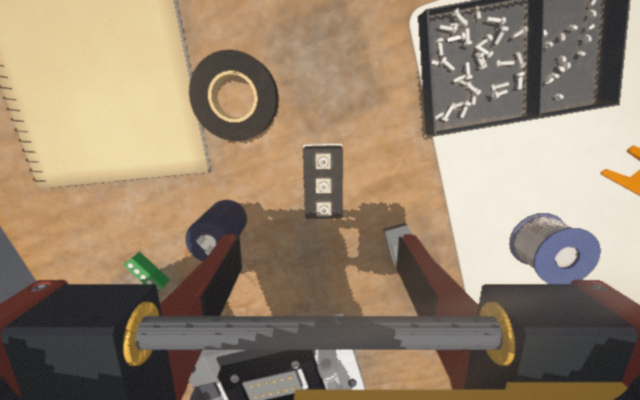

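Module at (323,182), terminals at (323,160), (323,186), (324,209): nearly aligned with the fingers. The relay is near the right finger and the capacitor near the left one.

```bash
python3 - <<'E'
from h import *
d=np.load("w2.npz");K,E=d["K"],d["E"]
a,b,c=[unproj(p,29,K,E) for p in([323,160.5],[323.3,186],[324,209])];print(a,b,c,np.arctan2(*(a-c)[1::-1])-np.pi/2)
m=fit([[-17,31,22],[17,31,22],[-17,-31,22],[17,-31,22]],[[303.5,147],[342,147],[305,217],[342,217]],K,E,[513,311,.2]);print(m)
E
```

```text
[508.82311756 332.5927928   29.        ] [513.55202595 312.50697014  29.        ] [518.363025   293.60947365  29.        ] 0.24000092257207495
(array([5.13427311e+02, 3.12847343e+02, 2.27034777e-01]), array([-2.1, -1.2,  2.2, -1.7, -1.6,  2. ,  1.4,  1.5]))
```

Call:
step_arm(targets=[[[0, 0.32, -0.3, 0, 0, 0.18, 1], [0, 0, -0.5, 0, 0, 0, 1], [0, 0, -0.5, 0, 0, 0, 1], [0, 0, -0.4, 0, 0, 0, 1], [0, 0, -0.33, 0, 0, 0, 1]]])

```text
t: 5.88
ee_pos: [512.8, 313.0, 191.6]
orientation: [-1.954, -2.46, 0.001]
ft_force: [-0.1, 0.2, -0.1]
width: 88.2
grasp_force: 0.0
```

Call:
step_arm(targets=[[[0, 0, 0, 0, 0, 0, 1], [0, 0, 0, 0, 0, 0, 0], [0, 0, 0, 0, 0, 0, 0], [0, 0, 0, 0, 0, 0, 0], [0, 0, 0, 0, 0, 0, 0]]])

```text
t: 6.5
ee_pos: [513.1, 312.7, 193.6]
orientation: [1.954, 2.459, 0.001]
ft_force: [-0.5, 0.0, -0.2]
width: 51.3
grasp_force: 0.0
```

Call:
step_arm(targets=[[[0, 0, 0, 0, 0, 0, 0], [0, 0, 0, 0, 0, 0, 0], [0, 0, 0, 0, 0, 0, 0], [0, 0, 0, 0, 0, 0, 0], [0, 0, 0, 0, 0, 0, 0]]])

```text
t: 7.12
ee_pos: [513.0, 312.6, 193.2]
orientation: [1.954, 2.46, 0.0]
ft_force: [-1.4, -0.2, 1.6]
width: 33.9
grasp_force: 30.0
```

Call:
step_arm(targets=[[[0, 0, 0.6, 0, 0, 0, 0], [0, 0, 0.9, 0, 0, 0, 0], [0, 0, 1, 0, 0, 0.94, 0], [0, 0, 1, 0, 0, 0.94, 0], [0, 0, 1, 0, 0, 0.94, 0]]])

```text
t: 7.75
ee_pos: [512.6, 312.4, 419.3]
orientation: [-1.7, -2.641, 0.001]
ft_force: [0.2, 0.3, -2.0]
width: 34.1
grasp_force: 30.0
```

Call:
step_arm(targets=[[[0, -0.21, 0.1, 0, 0, 0.94, 0], [0, -0.21, 0, 0, 0, 0.94, 0], [0, -0.21, 0, 0, 0, 0.94, 0], [0, -0.21, 0, 0, 0, 0.94, 0], [0, -0.21, 0, 0, 0, 0.94, 0]]])

```text
t: 8.38
ee_pos: [512.7, 259.7, 422.6]
orientation: [-1.246, -2.883, 0.001]
ft_force: [0.4, 0.3, -2.0]
width: 33.3
grasp_force: 30.0
```

Call:
step_arm(targets=[[[0, -0.21, 0, 0, 0, 0.94, 0], [0, -0.21, 0, 0, 0, 0.94, 0], [0, -0.21, 0, 0, 0, 0.94, 0], [0, -0.21, 0, 0, 0, 0.94, 0], [0, -0.21, 0, 0, 0, 0.94, 0]]])

```text
t: 9.0
ee_pos: [512.7, 207.2, 422.6]
orientation: [-0.758, -3.048, 0.001]
ft_force: [0.6, 0.4, -1.8]
width: 34.1
grasp_force: 30.0
```

Call:
step_arm(targets=[[[0, -0.21, 0, 0, 0, 0.94, 0], [0, -0.21, 0, 0, 0, 0.94, 0], [0, -0.21, 0, 0, 0, 0.94, 0], [0, -0.21, 0, 0, 0, 0.94, 0], [0, -0.21, 0, 0, 0, 0.94, 0]]])

```text
t: 9.62
ee_pos: [512.7, 154.7, 422.7]
orientation: [-0.25, -3.131, 0.001]
ft_force: [-0.2, -0.4, -0.6]
width: 33.7
grasp_force: 30.0
```

Call:
step_arm(targets=[[[0, -0.21, 0, 0, 0, 0.94, 0], [0, -0.21, 0, 0, 0, 0.94, 0], [0, -0.21, 0, 0, 0, 0.94, 0], [0, -0.21, 0, 0, 0, 0.94, 0], [0, -0.21, 0, 0, 0, 0.94, 0]]])

```text
t: 10.25
ee_pos: [512.7, 102.3, 422.7]
orientation: [0.265, -3.129, 0.0]
ft_force: [-0.9, -0.0, -1.2]
width: 33.5
grasp_force: 30.0
```

Call:
step_arm(targets=[[[0, 0, 0, 0, 0, 0.94, 0], [0, 0, 0, 0, 0, 0.94, 0], [0, 0, 0, 0, 0, 0.94, 0], [0, 0, 0, 0, 0, 0.9, 0], [0, 0, 0, 0, 0, 0.9, 0]]])

```text
t: 10.88
ee_pos: [512.7, 102.6, 422.7]
orientation: [0.763, -3.046, -0.0]
ft_force: [-0.9, 0.4, -1.3]
width: 33.8
grasp_force: 30.0
```

Call:
step_arm(targets=[[[0, 0, 0, 0, 0, 0, 0], [0, 0, 0, 0, 0, 0, 0], [0, 0, 0, 0, 0, 0, 0], [0, 0, 0, 0, 0, 0, 0], [0, 0, 0, 0, 0, 0, 0]]])

```text
t: 11.5
ee_pos: [513.0, 102.6, 423.2]
orientation: [-0.76, 3.048, 0.0]
ft_force: [0.1, 0.7, -1.6]
width: 33.7
grasp_force: 30.0
```

```bash
python3 - <<'E'
from h import *
d=get_image("wrist");print(obs())
i=d["pixels"][:,:,::-1][100:300,160:480];cv2.imwrite("pics/w3.png",cv2.resize(i,None,fx=2.4,fy=2.4,interpolation=cv2.INTER_CUBIC))
np.savez("w3.npz",K=d["intrinsics"],E=d["extrinsics"])
E
```

```text
{'t': 11.55, 'ee_pos': [513.01, 102.63, 423.19], 'orientation': [-0.76, 3.05, -0.0], 'ft_force': [0.66, 0.26, -2.09], 'moment': [0.16, -0.12, 0.07], 'width': 33.64, 'grasp_force': 30.0}
```

View pics/w3.png

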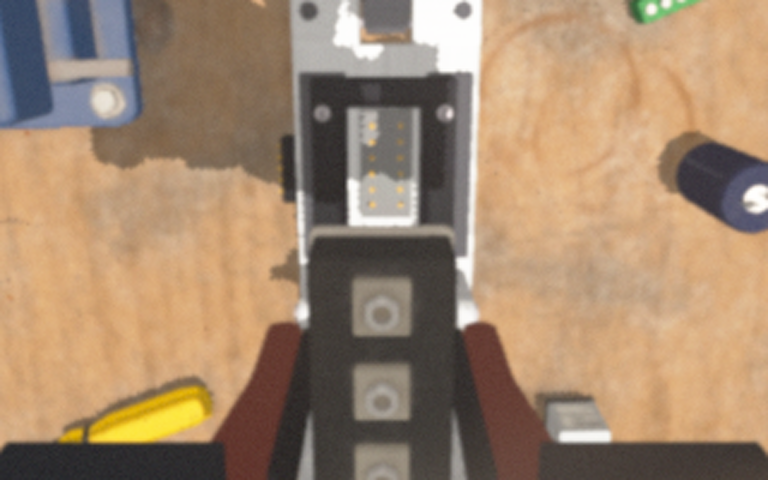

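The crop shows the held module (terminals at (382,314), (382,401)) and behind it the nest's pocket, front edge at y 107, sides at x 348 and 418.

```bash
python3 - <<'E'
from h import *
d=np.load("w3.npz");K,E=d["K"],d["E"]
f=lambda p:np.array(p)/2.4+[160,100]-.3
tcp=np.array([513.0,102.6]);yaw=2*np.arctan2(3.048,-.76)-np.pi/2;print("tool y yaw",yaw)
cx=np.array([np.cos(.487),np.sin(.487)]);cy=np.array([-cx[1],cx[0]])
z=423.2-193.3
for n,p,h in[("t1",[382,314],z+29),("t2",[382,401],z+29),("frontL",[313,238],z+22),("frontR",[453,238],z+22),
  ("pockFL",[348,107],31.5),("pockFR",[417,107],31.5),("pockL",[348,180],31.5),("pockR",[417.5,180],31.5),("scrL",[322,114],37),("scrR",[445,113],37),("fixFL",[291,0],20),("fixFR",[481,0],20)]:
    w=unproj(f(p),h,K,E)[:2];r=w-tcp;print(n,w.round(1),"clamp-frame rel tcp",round(r@cx,2),round(r@cy,2))
E
```

```text
tool y yaw 2.0595183227548266
t1 [495.4  92.6] clamp-frame rel tcp -20.23 -0.65
t2 [513.1 102. ] clamp-frame rel tcp -0.22 -0.6
frontL [489.7  73.2] clamp-frame rel tcp -34.38 -15.09
frontR [475.9  99. ] clamp-frame rel tcp -34.45 14.14
pockFL [491.5  71.9] clamp-frame rel tcp -33.37 -17.02
pockFR [475.7 101.5] clamp-frame rel tcp -33.45 16.44
pockL [523.6  88.5] clamp-frame rel tcp 2.8 -17.4
pockR [507.3 119.1] clamp-frame rel tcp 2.72 17.26
scrL [499.6  62.4] clamp-frame rel tcp -30.72 -29.27
scrR [471.4 114.1] clamp-frame rel tcp -31.33 29.63
fixFL [460.5  24.6] clamp-frame rel tcp -82.88 -44.35
fixFR [417.6 105.1] clamp-frame rel tcp -83.1 46.89
```

Call:
step_arm(targets=[[[-0.024, -0.02, -0.9, 0, 0, 0, 0], [0, 0, -0.9, 0, 0, 0, 0], [0, 0, -0.9, 0, 0, 0, 0], [0, 0, -0.7, 0, 0, 0, 0], [0, 0, -0.3, 0, 0, 0, 0]]])

```text
t: 12.18
ee_pos: [511.3, 101.6, 236.4]
orientation: [0.76, -3.045, -0.0]
ft_force: [0.4, 0.1, -1.2]
width: 33.4
grasp_force: 30.0
```

Call:
step_arm(targets=[[[0, 0, -0.06, 0, 0, 0, 0], [0, 0, 0, 0, 0, 0, 0], [0, 0, 0, 0, 0, 0, 0], [0, 0, 0, 0, 0, 0, 0], [0, 0, 0, 0, 0, 0, 0]]])

```text
t: 12.8
ee_pos: [511.9, 101.7, 235.7]
orientation: [-0.76, 3.047, -0.0]
ft_force: [0.0, 0.1, -1.9]
width: 33.7
grasp_force: 30.0
```

```bash
python3 -c "from h import *;print(obs())"
```

```text
{'t': 12.8, 'ee_pos': [511.93, 101.68, 235.71], 'orientation': [-0.76, 3.05, -0.0], 'ft_force': [0.0, 0.13, -1.89], 'moment': [0.09, -0.14, 0.01], 'width': 33.68, 'grasp_force': 30.0}
```

Call:
step_arm(targets=[[[0, 0, -0.04, 0, 0, 0, 0], [0, 0, -0.04, 0, 0, 0, 0], [0, 0, -0.02, 0, 0, 0, 0], [0, 0, -0.02, 0, 0, 0, 0], [0, 0, 0, 0, 0, 0, 0]]])

```text
t: 13.42
ee_pos: [511.8, 101.6, 229.0]
orientation: [0.761, -3.048, -0.0]
ft_force: [0.2, 0.1, -2.2]
width: 33.6
grasp_force: 30.0
```

Call:
step_arm(targets=[[[0, 0, -0.01, 0, 0, 0, 0], [0, 0, -0.01, 0, 0, 0, 0], [0, 0, -0.01, 0, 0, 0, 0], [0, 0, -0.01, 0, 0, 0, 0], [0, 0, 0, 0, 0, 0, 0]]])

```text
t: 14.05
ee_pos: [511.8, 101.7, 227.1]
orientation: [0.761, -3.048, -0.0]
ft_force: [-0.3, 0.1, -1.6]
width: 33.8
grasp_force: 30.0
```

Call:
step_arm(targets=[[[0, 0, -0.01, 0, 0, 0, 0], [0, 0, -0.01, 0, 0, 0, 0], [0, 0, -0.01, 0, 0, 0, 0], [0, 0, 0, 0, 0, 0, 0], [0, 0, 0, 0, 0, 0, 0]]])

```text
t: 14.68
ee_pos: [511.8, 101.7, 225.7]
orientation: [0.761, -3.048, -0.0]
ft_force: [0.4, -0.1, -1.7]
width: 33.8
grasp_force: 30.0
```

Call:
step_arm(targets=[[[0, 0, -0.01, 0, 0, 0, 0], [0, 0, -0.01, 0, 0, 0, 0], [0, 0, 0, 0, 0, 0, 0], [0, 0, 0, 0, 0, 0, 0], [0, 0, 0, 0, 0, 0, 0]]])

```text
t: 15.3
ee_pos: [511.8, 101.7, 224.7]
orientation: [-0.761, 3.048, 0.0]
ft_force: [-0.8, 1.3, -0.8]
width: 33.5
grasp_force: 30.0
```

Call:
step_arm(targets=[[[-0.004, 0.008, 0, 0, 0, 0, 0], [0, 0, 0, 0, 0, 0, 0], [0, 0, -0.006, 0, 0, 0, 0], [0, 0, 0, 0, 0, 0, 0], [0, 0, 0, 0, 0, 0, 0]]])

```text
t: 15.92
ee_pos: [511.6, 102.0, 224.3]
orientation: [0.761, -3.048, 0.0]
ft_force: [-0.2, 0.1, -1.6]
width: 33.6
grasp_force: 30.0
```

```bash
python3 -c "from h import *;print(obs())"
```

```text
{'t': 15.92, 'ee_pos': [511.61, 102.02, 224.34], 'orientation': [0.76, -3.05, 0.0], 'ft_force': [-0.2, 0.13, -1.63], 'moment': [0.09, -0.15, -0.07], 'width': 33.62, 'grasp_force': 30.0}
```

Free again. Continue down.

Call:
step_arm(targets=[[[0, 0, -0.008, 0, 0, 0, 0], [0, 0, 0, 0, 0, 0, 0], [0, 0, -0.008, 0, 0, 0, 0], [0, 0, 0, 0, 0, 0, 0], [0, 0, 0, 0, 0, 0, 0]]])

```text
t: 16.55
ee_pos: [511.6, 102.1, 223.6]
orientation: [-0.761, 3.048, -0.0]
ft_force: [-1.1, -0.4, -3.0]
width: 33.6
grasp_force: 30.0
```

Call:
step_arm(targets=[[[0, 0, -0.008, 0, 0, 0, 0], [0, 0, 0, 0, 0, 0, 0], [0, 0, -0.008, 0, 0, 0, 0], [0, 0, 0, 0, 0, 0, 0], [0, 0, 0, 0, 0, 0, 0]]])

```text
t: 17.18
ee_pos: [511.6, 102.0, 222.7]
orientation: [0.76, -3.048, 0.0]
ft_force: [0.2, 0.4, -1.7]
width: 33.4
grasp_force: 30.0
```

Call:
step_arm(targets=[[[0, 0, -0.006, 0, 0, 0, 0], [0, 0, 0, 0, 0, 0, 0], [0, 0, -0.004, 0, 0, 0, 0], [0, 0, 0, 0, 0, 0, 0], [0, 0, 0, 0, 0, 0, 0]]])

```text
t: 17.8
ee_pos: [511.6, 102.0, 222.3]
orientation: [-0.761, 3.048, -0.0]
ft_force: [0.2, -0.3, -2.1]
width: 33.8
grasp_force: 30.0
```

```bash
python3 -c "from h import *;print(obs())"
```

```text
{'t': 17.8, 'ee_pos': [511.59, 102.05, 222.28], 'orientation': [-0.76, 3.05, -0.0], 'ft_force': [0.21, -0.34, -2.14], 'moment': [0.09, -0.15, 0.03], 'width': 33.76, 'grasp_force': 30.0}
```

Call:
step_arm(targets=[[[0, 0, 0, 0, 0, 0, 0.6], [0, 0, 0, 0, 0, 0, 0.6], [0, 0, 0, 0, 0, 0, 0.6], [0, 0, 0, 0, 0, 0, 0.6], [0, 0, 0, 0, 0, 0, 0.6]]])

```text
t: 18.42
ee_pos: [511.6, 102.0, 222.3]
orientation: [-0.761, 3.048, -0.0]
ft_force: [0.0, -0.1, 0.1]
width: 52.8
grasp_force: 0.0
```

Call:
step_arm(targets=[[[0, 0, 0.1, 0, 0, 0, 0.6], [0, 0, 0.3, 0, 0, 0, 0.6], [0, 0, 0.6, 0, 0, 0, 0.6], [0, 0, 0.9, 0, 0, 0, 0.6], [0, 0, 0.9, 0, 0, 0, 0.6]]])

```text
t: 19.05
ee_pos: [511.4, 102.0, 364.6]
orientation: [-0.76, 3.048, -0.0]
ft_force: [0.8, 0.4, -1.0]
width: 52.6
grasp_force: 0.0
```

Call:
step_arm(targets=[[[0, 0, 0.9, 0, 0, 0, 0], [0, 0, 0.4, 0, 0, 0, 0], [0, 0, 0, 0, 0, 0, 0], [0, 0, 0, 0, 0, 0, 0], [0, 0, 0, 0, 0, 0, 0]]])

```text
t: 19.68
ee_pos: [511.2, 102.0, 426.1]
orientation: [0.76, -3.046, -0.0]
ft_force: [-0.2, 0.3, 0.1]
width: 6.3
grasp_force: 0.0
```

```bash
python3 - <<'E'
from h import *
d=get_image("wrist");print(obs())
i=d["pixels"][:,:,::-1];t=get_image("top")["pixels"][:,:,::-1][140:275,290:420]
cv2.imwrite("pics/w4.png",np.hstack([cv2.resize(i,(480,300)),cv2.resize(t,None,fx=2.22,fy=2.2222,interpolation=cv2.INTER_CUBIC)[:300]]))
E
```

```text
{'t': 19.73, 'ee_pos': [511.32, 102.0, 426.1], 'orientation': [0.76, -3.05, -0.0], 'ft_force': [-0.31, -0.05, -0.42], 'moment': [0.07, -0.13, -0.03], 'width': 2.4, 'grasp_force': 0.0}
```

View pics/w4.png

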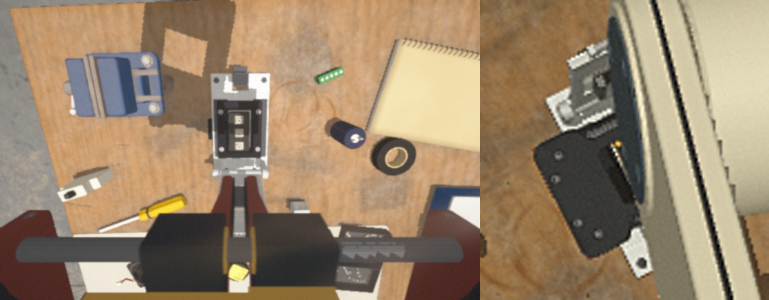

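Module sits centred in the nest (at (239,130) in the left half). Now the lid: I'll work out the arc.

```bash
python3 - <<'E'
from h import *
o=np.array([510,101.7]);cx=np.array([np.cos(.487),np.sin(.487)])
W=lambda x,z:np.r_[o+x*cx,20+z+182]
p=[W(142,244-20)];p.append(W(142,155))
for x in np.linspace(142,82,9)[1:]:p.append(W(x,155))
for t in np.linspace(1.57,.15,21)[1:]:
    r=115 if t>.6 else 115+ (0.6-t)/.45*8
    p.append(W(66-r*np.cos(t)+6*np.sin(t)+10,40+r*np.sin(t)+6*np.cos(t)))
p=np.array(p);print(p.round(1)[[0,1,9,-1]]);print((np.diff(p[1:],axis=0)/50).round(3).tolist())
E
```

```text
[[635.5 168.2 426. ]
 [635.5 168.2 357. ]
 [582.5 140.1 357. ]
 [470.5  80.8 266.3]]
[[-0.133, -0.07, 0.0], [-0.133, -0.07, 0.0], [-0.133, -0.07, 0.0], [-0.133, -0.07, 0.0], [-0.133, -0.07, 0.0], [-0.133, -0.07, 0.0], [-0.133, -0.07, 0.0], [-0.133, -0.07, 0.0], [-0.146, -0.077, 0.003], [-0.144, -0.076, -0.009], [-0.143, -0.076, -0.021], [-0.142, -0.075, -0.032], [-0.139, -0.074, -0.043], [-0.136, -0.072, -0.054], [-0.132, -0.07, -0.065], [-0.128, -0.068, -0.076], [-0.123, -0.065, -0.086], [-0.117, -0.062, -0.095], [-0.111, -0.059, -0.105], [-0.104, -0.055, -0.113], [-0.097, -0.051, -0.121], [-0.095, -0.05, -0.124], [-0.1, -0.053, -0.124], [-0.093, -0.049, -0.133], [-0.085, -0.045, -0.142], [-0.077, -0.041, -0.15], [-0.067, -0.036, -0.158], [-0.058, -0.031, -0.165]]
```

Call:
step_arm(targets=[[[0.9, 0.48, 0, 0, 0, 0, 0], [0.9, 0.48, 0, 0, 0, 0, 0], [0.68, 0.36, 0, 0, 0, 0, 0], [0, 0, 0, 0, 0, 0, 0], [0, 0, 0, 0, 0, 0, 0]]])

```text
t: 20.4
ee_pos: [635.0, 167.8, 426.2]
orientation: [0.76, -3.046, 0.0]
ft_force: [-0.5, -0.7, 0.8]
width: 0.5
grasp_force: 0.0
```

Call:
step_arm(targets=[[[0, 0, -0.4, 0, 0, 0, 0], [0, 0, -0.5, 0, 0, 0, 0], [0, 0, -0.4, 0, 0, 0, 0], [0, 0, -0.08, 0, 0, 0, 0], [0, 0, 0, 0, 0, 0, 0]]])

```text
t: 21.02
ee_pos: [635.6, 168.0, 358.2]
orientation: [0.76, -3.048, 0.0]
ft_force: [0.4, -0.2, -0.0]
width: 0.4
grasp_force: 0.0
```

Call:
step_arm(targets=[[[-0.13, -0.07, 0, 0, 0, 0, 0], [-0.13, -0.07, 0, 0, 0, 0, 0], [-0.13, -0.07, 0, 0, 0, 0, 0], [-0.13, -0.07, 0, 0, 0, 0, 0], [-0.13, -0.07, 0, 0, 0, 0, 0]]])

```text
t: 21.65
ee_pos: [602.6, 150.3, 358.4]
orientation: [-0.76, 3.048, -0.0]
ft_force: [0.7, -0.2, -0.6]
width: 0.1
grasp_force: 0.0
```

Call:
step_arm(targets=[[[-0.13, -0.07, 0, 0, 0, 0, 0], [-0.14, -0.07, 0, 0, 0, 0, 0], [-0.14, -0.07, 0, 0, 0, 0, 0], [-0.146, -0.077, 0, 0, 0, 0, 0], [-0.144, -0.076, -0.01, 0, 0, 0, 0]]])

```text
t: 22.28
ee_pos: [567.6, 132.1, 357.8]
orientation: [-0.761, 3.048, -0.0]
ft_force: [0.8, 0.1, -0.1]
width: 0.2
grasp_force: 0.4
```

Call:
step_arm(targets=[[[-0.143, -0.076, -0.02, 0, 0, 0, 0], [-0.142, -0.075, -0.03, 0, 0, 0, 0], [-0.139, -0.074, -0.043, 0, 0, 0, 0], [-0.136, -0.072, -0.054, 0, 0, 0, 0], [-0.132, -0.07, -0.065, 0, 0, 0, 0]]])

```text
t: 22.9
ee_pos: [533.0, 113.8, 346.9]
orientation: [0.761, -3.048, 0.0]
ft_force: [-0.2, 0.4, 1.0]
width: 0.5
grasp_force: 0.2
```

Call:
step_arm(targets=[[[-0.128, -0.068, -0.076, 0, 0, 0, 0], [-0.123, -0.065, -0.086, 0, 0, 0, 0], [-0.117, -0.062, -0.095, 0, 0, 0, 0], [-0.111, -0.059, -0.105, 0, 0, 0, 0], [-0.104, -0.055, -0.113, 0, 0, 0, 0]]])

```text
t: 23.52
ee_pos: [504.0, 98.4, 323.0]
orientation: [0.761, -3.048, -0.0]
ft_force: [-0.0, 0.1, 0.4]
width: 0.6
grasp_force: 0.1
```

Call:
step_arm(targets=[[[-0.097, -0.051, -0.121, 0, 0, 0, 0], [-0.095, -0.05, -0.124, 0, 0, 0, 0], [-0.1, -0.053, -0.124, 0, 0, 0, 0], [-0.093, -0.049, -0.133, 0, 0, 0, 0], [-0.085, -0.045, -0.142, 0, 0, 0, 0]]])

```text
t: 24.15
ee_pos: [480.5, 86.0, 290.8]
orientation: [-0.761, 3.048, -0.0]
ft_force: [-0.2, 0.1, -0.3]
width: 0.6
grasp_force: 0.0
```

Call:
step_arm(targets=[[[-0.077, -0.041, -0.15, 0, 0, 0, 0], [-0.067, -0.036, -0.158, 0, 0, 0, 0], [-0.058, -0.031, -0.165, 0, 0, 0, 0], [0, 0, 0, 0, 0, 0, 0], [0, 0, 0, 0, 0, 0, 0]]])

```text
t: 24.78
ee_pos: [470.9, 80.8, 267.6]
orientation: [-0.76, 3.048, -0.0]
ft_force: [-0.1, 0.2, -0.1]
width: 0.6
grasp_force: 0.0
```

```bash
python3 - <<'E'
from h import *
d=get_image("wrist");print(obs())
s=get_image("scene")["pixels"][:,:,::-1][140:270,280:430]
cv2.imwrite("pics/w5.png",np.hstack([cv2.resize(d["pixels"][:,:,::-1][60:310,170:470],(480,400)),cv2.resize(s,(310,400))[:, :]]))
E
```

```text
{'t': 24.82, 'ee_pos': [471.03, 80.86, 267.77], 'orientation': [-0.76, 3.05, -0.0], 'ft_force': [0.09, 0.57, 1.02], 'moment': [0.11, -0.1, -0.04], 'width': 0.51, 'grasp_force': 0.0}
```

View pics/w5.png

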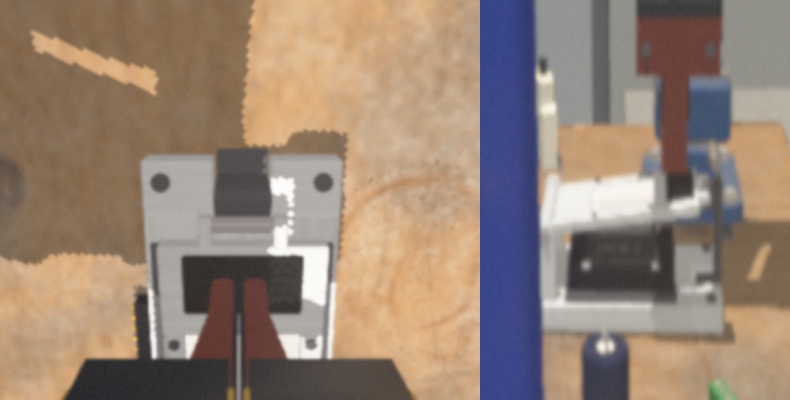

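The lid is nearly down, with the fingertips at (238,285) on the black thumb pad, centred. Now press slowly.

Call:
step_arm(targets=[[[-0.018, -0.01, -0.04, 0, 0, 0, 0], [-0.018, -0.01, -0.04, 0, 0, 0, 0], [-0.018, -0.01, -0.04, 0, 0, 0, 0], [0, 0, -0.04, 0, 0, 0, 0], [0, 0, 0, 0, 0, 0, 0]]])

```text
t: 25.5
ee_pos: [467.9, 79.3, 259.4]
orientation: [0.76, -3.048, -0.0]
ft_force: [-0.0, -0.1, 0.8]
width: 0.6
grasp_force: 0.2
```

Call:
step_arm(targets=[[[0, 0, -0.02, 0, 0, 0, 0], [0, 0, -0.02, 0, 0, 0, 0], [0, 0, -0.02, 0, 0, 0, 0], [0, 0, 0, 0, 0, 0, 0], [0, 0, 0, 0, 0, 0, 0]]])

```text
t: 26.12
ee_pos: [467.8, 79.2, 256.7]
orientation: [0.761, -3.047, 0.0]
ft_force: [-2.8, -1.9, 6.5]
width: 0.6
grasp_force: 2.7
```

Call:
step_arm(targets=[[[0, 0, -0.02, 0, 0, 0, 0], [0, 0, -0.02, 0, 0, 0, 0], [0, 0, 0, 0, 0, 0, 0], [0, 0, 0, 0, 0, 0, 0], [0, 0, 0, 0, 0, 0, 0]]])

```text
t: 26.75
ee_pos: [467.7, 79.1, 254.6]
orientation: [0.76, -3.047, 0.0]
ft_force: [-2.0, -1.2, 5.6]
width: 0.2
grasp_force: 2.4
```

Call:
step_arm(targets=[[[0, 0, -0.02, 0, 0, 0, 0], [0, 0, -0.02, 0, 0, 0, 0], [0, 0, 0, 0, 0, 0, 0], [0, 0, 0, 0, 0, 0, 0], [0, 0, 0, 0, 0, 0, 0]]])

```text
t: 27.38
ee_pos: [467.9, 79.3, 252.6]
orientation: [0.76, -3.048, -0.0]
ft_force: [-2.9, -2.1, 4.1]
width: 0.6
grasp_force: 1.8
```

Call:
step_arm(targets=[[[0, 0, -0.02, 0, 0, 0, 0], [0, 0, -0.02, 0, 0, 0, 0], [0, 0, 0, 0, 0, 0, 0], [0, 0, 0, 0, 0, 0, 0], [0, 0, 0, 0, 0, 0, 0]]])

```text
t: 28.0
ee_pos: [467.9, 79.3, 250.6]
orientation: [0.761, -3.047, 0.0]
ft_force: [-3.1, -2.3, 5.5]
width: 0.2
grasp_force: 2.6
```

Call:
step_arm(targets=[[[0, 0, -0.02, 0, 0, 0, 0], [0, 0, -0.01, 0, 0, 0, 0], [0, 0, 0, 0, 0, 0, 0], [0, 0, 0, 0, 0, 0, 0], [0, 0, 0, 0, 0, 0, 0]]])

```text
t: 28.62
ee_pos: [467.8, 79.2, 249.0]
orientation: [0.761, -3.047, 0.0]
ft_force: [-3.8, -1.9, 5.5]
width: 0.4
grasp_force: 2.6
```

Call:
step_arm(targets=[[[0, 0, -0.01, 0, 0, 0, 0], [0, 0, -0.01, 0, 0, 0, 0], [0, 0, 0, 0, 0, 0, 0], [0, 0, 0, 0, 0, 0, 0], [0, 0, 0, 0, 0, 0, 0]]])

```text
t: 29.25
ee_pos: [467.8, 79.2, 248.1]
orientation: [0.76, -3.047, 0.0]
ft_force: [-3.9, -3.3, 7.8]
width: 0.7
grasp_force: 3.5
```

Call:
step_arm(targets=[[[0, 0, -0.01, 0, 0, 0, 0], [0, 0, -0.01, 0, 0, 0, 0], [0, 0, 0, 0, 0, 0, 0], [0, 0, 0, 0, 0, 0, 0], [0, 0, 0, 0, 0, 0, 0]]])

```text
t: 29.88
ee_pos: [467.7, 79.2, 247.2]
orientation: [0.76, -3.047, 0.0]
ft_force: [-3.6, -2.7, 7.9]
width: 0.4
grasp_force: 4.1
```

Call:
step_arm(targets=[[[0, 0, -0.01, 0, 0, 0, 0], [0, 0, -0.01, 0, 0, 0, 0], [0, 0, 0, 0, 0, 0, 0], [0, 0, 0, 0, 0, 0, 0], [0, 0, 0, 0, 0, 0, 0]]])

```text
t: 30.5
ee_pos: [467.7, 79.2, 246.2]
orientation: [0.761, -3.047, 0.0]
ft_force: [-4.3, -3.2, 9.3]
width: 0.6
grasp_force: 4.5
```

Call:
step_arm(targets=[[[0, 0, -0.008, 0, 0, 0, 0], [0, 0, -0.008, 0, 0, 0, 0], [0, 0, 0, 0, 0, 0, 0], [0, 0, 0, 0, 0, 0, 0], [0, 0, 0, 0, 0, 0, 0]]])

```text
t: 31.12
ee_pos: [467.7, 79.2, 245.9]
orientation: [0.761, -3.047, 0.0]
ft_force: [-6.4, -4.9, 16.2]
width: 0.8
grasp_force: 8.4
```

Force rose sharply over 0.3 mm, so it is at the hard stop. Back off and see whether the lid follows.

Call:
step_arm(targets=[[[0, 0, 0.02, 0, 0, 0, 0], [0, 0, 0.04, 0, 0, 0, 0], [0, 0, 0, 0, 0, 0, 0], [0, 0, 0, 0, 0, 0, 0], [0, 0, 0, 0, 0, 0, 0]]])

```text
t: 31.75
ee_pos: [467.8, 79.2, 248.4]
orientation: [0.761, -3.047, 0.0]
ft_force: [-3.7, -3.1, 8.7]
width: 0.5
grasp_force: 3.9
```

Call:
step_arm(targets=[[[0, 0, 0.2, 0, 0, 0, 0], [0, 0, 0.8, 0, 0, 0, 0], [0, 0, 1, 0, 0, 0, 0], [0, 0, 1, 0, 0, 0, 0], [0, 0, 0, 0, 0, 0, 0]]])

```text
t: 32.38
ee_pos: [469.5, 79.6, 402.4]
orientation: [-0.758, 3.039, -0.001]
ft_force: [-0.1, 0.1, 0.1]
width: 0.7
grasp_force: 0.0
```

Call:
step_arm(targets=[[[-0.9, -0.6, 0, 0, 0, 0, 0], [-0.9, -0.6, 0, 0, 0, 0, 0], [0, -0.6, 0, 0, 0, 0, 0], [0, 0, 0, 0, 0, 0, 0], [0, 0, 0, 0, 0, 0, 0]]])

```text
t: 33.0
ee_pos: [378.3, -10.5, 397.9]
orientation: [0.759, -3.048, -0.001]
ft_force: [0.2, 0.4, -0.3]
width: 0.2
grasp_force: 0.0
```

```bash
python3 - <<'E'
from h import *
s=get_image("scene")["pixels"][:,:,::-1][170:270,280:430];t=get_image("top")["pixels"][:,:,::-1][140:275,220:420]
print(obs())
cv2.imwrite("pics/w6.png",np.hstack([cv2.resize(s,(400,267),interpolation=cv2.INTER_CUBIC),cv2.resize(t,(396,267),interpolation=cv2.INTER_CUBIC)]))
E
```

```text
{'t': 33.1, 'ee_pos': [378.33, -10.11, 397.97], 'orientation': [0.76, -3.05, -0.0], 'ft_force': [-0.43, 0.53, 1.5], 'moment': [0.13, -0.11, 0.06], 'width': 0.75, 'grasp_force': 0.0}
```

View pics/w6.png

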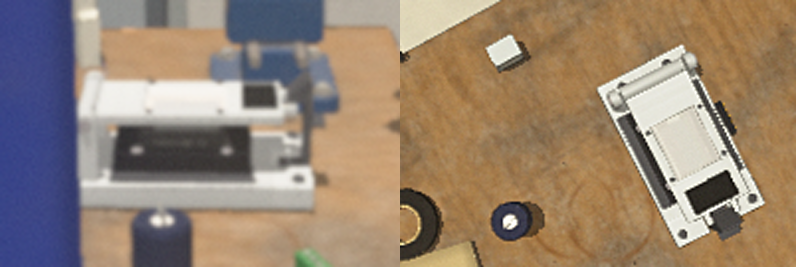

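The lid looks shut with the hook over it (scene: pad at (261,96), hook at (300,100)); capacitor and relay are in place. I'll verify the angle numerically, since the lid could be at 0.1 instead.

```bash
python3 - <<'E'
from h import *
d=get_image("scene");K,E=d["intrinsics"],d["extrinsics"]
o=np.array([510,101.7]);cx=np.array([np.cos(.487),np.sin(.487)]);cy=np.array([-cx[1],cx[0]])
P=lambda x,y,z:(proj(np.r_[o+x*cx+y*cy,20+z],K,E)[0]-[280,170])*[400/150,2.67]
print("block front-left corner",P(-85,46,0).round(1), "bottom",P(-85,46,-20).round(1))
for t in(0,.05,.1):
    q=lambda r,y,n:P(66-r*np.cos(t)+n*np.sin(t),y,40+r*np.sin(t)+n*np.cos(t)).round(1)
    print(t,"pad",q(115,0,6),"front top L",q(130,31,4),"front bottom L",q(130,31,-4),"hinge-end top L",q(10,31,4))
E
```

```text
block front-left corner [311.6 185.3] bottom [310.7 212.9]
0 pad [255.4  93.6] front top L [279.6 113.8] front bottom L [279.4 125.1] hinge-end top L [ 96.7 112.4]
0.05 pad [254.9  85.7] front top L [279.2 104.5] front bottom L [279.6 115.9] hinge-end top L [ 96.3 111.7]
0.1 pad [253.9  77.7] front top L [278.4  95.3] front bottom L [279.4 106.7] hinge-end top L [ 95.9 111. ]
```

Observed pad and lid-edge positions match 0 rad, not 0.1, so the lid is latched. Handing in.

```bash
python3 -c "
from workcell import ctrl
print(ctrl.close_job())"
```

```text
the job is handed in; nothing more can be done
None
```

I handed the job in at about 33 s of the 72 s allowed: the module is in the nest and the lid stays shut hands-off, matching 0 rad in the scene camera, though the hand-in returned no verdict and the fully-home depth was not measured directly; the capacitor and relay were not touched.

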